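# Drive a spent sleeve out of its holder with the drift rod

## Task

The spent white sleeve sits in the bore of the aluminium block behind a red gate. Pull the red knob up, turn it about 75 degrees anticlockwise to swing the gate clear and push it fully back down, then with the blue-handled drift rod push the sleeve right through the bore until it drops into the blue tray. Lay the rod back on its own rack as it lay before, and do not knock over or shift the orange-handled rod, the two bottles, the jar, the spare sleeve or the pen cup.

Things in the scene. Friction and masses are not known exactly. Their poses are not given: they have to be found in the camera images.
- fixture: fixed fixture. Origin on the bench under the block's middle; +x along the bore from entry to exit, z up. Aluminium block 90 mm long (x -45 to 45), 90 mm wide, top at z 90; round through bore, 38 mm wide, axis at y 0, z 65. A dark bracket (top z 100) carries the knob at x 54, y 50, inside a ring of steel lugs (top z 112). Base plate 8 mm thick, 110 mm wide, x -35 to 165
- bore_in (a point): centre of the bore's entry mouth, on the block's face at x -45 mm of the fixture, 65 mm above the bench; same axes as the fixture
- tray (a point): centre of the blue tray's floor beyond the bore's exit, 40 mm above the bench, 6 mm below the bore's lowest line; same axes as the fixture. The tray is 50 mm wide inside, walls 20 mm high, and reaches from the block's exit face 63 mm before this point to an end wall 63 mm after it
- knob_grip (a point): grip point of the red lock knob, 143 mm above the bench when down; moves and turns with it. A bar 46 mm long (this point's y), 14 mm thick (x), from 18 mm below to 14 mm above this point. Its yellow tooth sits between steel lugs: lift it 13 mm or more to turn it; it goes down again only at a turn of 0 or 1.31 rad. The red gate hangs below, 60 mm long, pointing to this point's -y
- knob_pull (a joint): height of the knob, m: 0 fully down, 0.022 fully pulled up. Friction about 3 N holds it where it is left
- knob_turn (a joint): turn of the knob, rad, growing anticlockwise seen from above: 0 gate across the bore's exit, 1.31 gate clear (75 degrees; the end stop is at 1.37). Light friction; play of about 0.07 rad in the slots
- sleeve_mid (a point): centre of the white sleeve with a brown band: 65 mm long, 35 mm in diameter, about 0.35 kg, axis along x. The end towards the bore's entry is closed (the rod pushes on it), the other end looks hollow. It starts lying loose in the bore, within 8 mm of the block's middle
- rod_grip (a point): centre of the blue handle of the drift rod, the place to grip. Rod 200 mm long, about 0.3 kg, lying level along x: square handle 28 x 28 mm, 85 mm long (42.5 mm either side of this point), then a round steel shank, diameter 26 mm, 115 mm long; its tip is 157.5 mm from this point in +x
- rod_tip (a point): centre of the flat end of the drift rod's shank; the same axes
- rack: fixed grey rack of the drift rod; origin on the bench under the middle of the rod's place, x along the rod (tip at +x). U-shaped posts 12 mm thick, cheeks up to z 64: at x -92 mm under the handle's end (40 mm between cheeks) and at x +52 mm under the shank (38 mm). The rod lies with its axis at z 55 mm, its handle centre at x -57 mm, within 10 mm
- rod2_mid (a point): bystander: middle of the orange-handled rod on a like rack: same handle, but a shank of 40 mm that does not fit the bore; 200 mm long along x, 55 mm above the bench
- bottle_mid (a point): bystander: half-way up the amber bottle, 66 mm in diameter, 170 mm tall
- wash_mid (a point): bystander: half-way up the white bottle with a yellow cap, 60 mm in diameter, 150 mm tall
- jar_mid (a point): bystander: half-way up the white jar with a green cap, 70 mm in diameter, 90 mm tall
- spare_mid (a point): bystander: half-way up a spare white sleeve standing upright, 35 mm in diameter, 65 mm tall
- cup_mid (a point): bystander: half-way up the grey pen cup, 80 mm in diameter, 100 mm tall, pens to about 150 mm
Things that resemble listed ones, but are neither listed nor needed, are in the scene too. Leave any black or brown look-alike of the part that bears rod_grip alone.

How it is judged (in metres and radians):
On the way, in this order (a step that is already met when the one before it is completed fails the run):
1. the knob is pulled up with the gate still across (value of joint knob_pull above 0.013 m and value of joint knob_turn below 0.6 rad), for 0.05 s.
2. the knob is turned until the gate is clear, still up (value of joint knob_turn above 1.15 rad and value of joint knob_pull above 0.008 m), for 0.05 s.
3. the knob is pushed fully down with the gate clear (value of joint knob_pull below 0.003 m and value of joint knob_turn above 1.15 rad), for 0.1 s.
4. the drift rod is well into the bore, on its axis (x of rod_tip in the frame of fixture between 0.02 and 0.12 m and y of rod_tip in the frame of fixture between -0.012 and 0.012 m and z of rod_tip in the frame of fixture between 0.05 and 0.08 m).
5. the sleeve lies in the tray (x of sleeve_mid in the frame of fixture between 0.079 and 0.142 m and y of sleeve_mid in the frame of fixture between -0.015 and 0.015 m and z of sleeve_mid in the frame of fixture between 0.05 and 0.063 m and angle between the x axis of sleeve_mid and the x axis of fixture, either way round below 0.35 rad and x of rod_tip in the frame of fixture below 0.12 m), for 0.1 s.
At the end, for the whole second after the job is handed in: The whole sleeve is out of the bore, at rest along the tray; the knob is down (3 mm) with the gate clear (over 1.15 rad); the drift rod rests on its own rack, tip as before, within 22 mm lengthwise, 12 mm sideways, 6 mm in height and 0.12 rad (all of step 3 and x of sleeve_mid in the frame of fixture between 0.079 and 0.142 m and y of sleeve_mid in the frame of fixture between -0.015 and 0.015 m and z of sleeve_mid in the frame of fixture between 0.05 and 0.063 m and angle between the x axis of sleeve_mid and the x axis of fixture, either way round below 0.35 rad and x of rod_grip in the frame of rack between -0.08 and -0.035 m and y of rod_grip in the frame of rack between -0.012 and 0.012 m and z of rod_grip in the frame of rack between 0.049 and 0.061 m and angle between the x axis of rod_tip and the x axis of rack, either way round below 0.12 rad and linear speed of each of rod, sleeve below 0.02 m/s); the robot touches nothing.
It fails at once if the orange-handled rod, a bottle, the jar, the spare sleeve or the pen cup is shifted by more than 30 mm (distance of any of rod2_mid, bottle_mid, wash_mid, jar_mid, spare_mid, cup_mid from where it was at the start of the episode above 0.03 m).
It also fails if it takes over 64 s, if anything falls off the work surface, if the arm or the gripper's body presses on something with over 40 N, if the wrist force passes 120 N, or if a joint passes its speed limit or range.

## Robot

A 6-joint arm with a two-finger parallel gripper is mounted at the origin on the work surface. World frame = base frame: x ahead of the robot, y to its left, z up, the work surface at z = 0. Lengths are in m, angles in degrees, forces in N, time in s.
With the tool pointing down it reaches from about 0.4 to 0.825 m from the base axis. Payload 7 kg.
Tool frame: the origin (TCP) lies on the centre line of the jaws, within the pads' length; the fingertips stand 17 mm ahead of it and the grasp point (between the pads) lies 2 mm behind it; z points along the fingers, y is the direction in which the jaws open and shut (so a half turn about z gives the same grasp; the last joint's range is limited). The gripper opens to 88 mm and grips with 3 to 60 N. Pads are 19 mm wide; open, the fingers measure 130 mm over their backs; the gripper's body (78 mm by 193 mm) begins 47 mm behind the grasp point.
Start: joints at [-52.764, 20.546, 0.682, 0, -70.136, -16.507], TCP at [0.239, -0.631, 0.244] pointing down, gripper open.
Joint ranges: [-176.03, 176.03], [-82.01, 121.73], [-58.28, 71.71], [-173.87, 95.51], [-174.79, -0.11], [-173.66, 173.66]. Speed limits (degrees/s): [136.94, 136.94, 172.46, 180, 180, 180].

## Interface

Orientations are given as [roll, pitch, yaw] about the fixed x, y, z axes, in that order (R = Rz(yaw) Ry(pitch) Rx(roll)).
In Python, from plant import telemetry, vision, close_job, recognise, silhouettes, place_of gives the robot as it stands.
- The arm moves only by the shell command python3 -m handwheel 'ROWS'. ROWS is JSON, a list that holds one entry, the list of rows, each a list of 5 numbers: the shift along the tool's x, y, z in m, then the turn about the tool's z in rad, then the closure, from 0 (fully open) to 1 (shut). In form: [[[tx, ty, tz, yaw, gripper], ...]]. A call has 1 to 20 rows; each row shifts and turns the commanded pose from where the row before left it, along the tool's axes as they then stand; what a row does not reach is not made up. A row lasts 1/12 s, in which the tool goes at most 41.7 mm and 7.16 degrees, less where a joint would pass 70% of its speed; a pose out of reach is approached as far as the arm can. A call with a gripper value outside its range is refused whole. The fingers move at their own pace and stop on an object; the grip force is fixed at half the most. Time passes only in rows, so rows that do not move let the fingers close. It gives the time, the measured TCP pose, the force and the opening at its end, in the units of the state.
- telemetry.get_obs(): the state, without advancing time (a new reading comes with each control period).
- vision.snapshot(name): name is "scene" or "top" or "wrist"; returns a dict with "color" (384x512x3 uint8, red, green, blue), "mtx" (3x3 intrinsics, pixels), "cam_to_world" (4x4, takes a point from camera to world coordinates); the wrist camera has in their place "tool_from_camera" (4x4, takes a point from camera to tool coordinates, whose origin is the TCP and whose axes are the flange's). Camera axes: x right, y down, z forward; pixel columns grow to the right and rows downward; lengths in m; the calibration is good to about 2 mm. The wrist camera is an equidistant fisheye: a pixel r from the principal point sees the ray r / f radians off the axis. A picture is of the moment at which its call begins: read the wrist's pose just before it. There is no depth.
- close_job(): hands the job in, once; it reports no verdict.
Trained networks look in a picture, given as the dict that the camera call returned (one of the last four; its "shot" number tells which), for a name from the list of things; names that differ only in an ending like _2 or _b are one class to them, and where a whole thing is asked for, a point or a joint stands for the part that bears it (a point fixed in the world has none). Each returns a list of dicts, best first, with "conf" (0 to 1); they miss things now and then, are a little off and sometimes report something else, mostly with a low value. They report only what shows in the picture. A call takes as long as a camera call. They do not tell look-alikes from the thing itself.
- recognise(name, picture): "xy" ([column, row] in pixels, amid what is visible of it).
- silhouettes(name, picture): "region" (384x512 bool, what is visible of it) and "xy" ([column, row] in pixels, amid what is visible of it).
- place_of(name, picture): "xy" ([column, row] in pixels: a listed point, or the origin of a listed thing).
The state is a dict: "clock": time; "joint_pos": joint angles; "qvel": joint speeds; "tau": joint torques, N m; "tool_pos": TCP position; "orientation": TCP orientation; "force": force on the tool from outside, world axes, zero at the start; "moment": the same for the moment, N m; "opening": finger opening in m.
Only numpy, scipy, OpenCV 4.12 (cv2) and the standard library are available. Lean on these libraries where they do the work, as an engineer would, in place of code of your own. Each camera call takes 0.05 s, during which the arm holds its last target.

## Working session

There is one attempt and no reset: what is moved stays moved. The work goes in short steps, Python scripts to look and compute and a shell command to move; the robot and the scene stay as the last step left them, time stands still between calls to the robot, and variables do not carry over. Pictures are saved under pics/ and viewed, and the job is handed in when it is done.

```bash
ls; mkdir -p pics; python3 - <<'E'
from plant import telemetry, vision, recognise, place_of
import cv2
print(telemetry.get_obs())
for n in ["scene","top"]:
    s=vision.snapshot(n); cv2.imwrite(f"pics/{n}0.png",cv2.resize(s["color"][:,:,::-1],(800,600)))
    print(n,s["mtx"].tolist(),s["cam_to_world"].tolist())
    for t in ["fixture","bore_in","tray","knob_grip","sleeve_mid","rod_grip","rod_tip","rack","rod2_mid","bottle_mid","wash_mid","jar_mid","spare_mid","cup_mid"]:
        print(t,[([round(float(v)) for v in d["xy"]],round(float(d["conf"]),2)) for d in place_of(t,s)])
E
```

```text
pics
{'clock': 0.0, 'joint_pos': array([-5.27636966e+01,  2.05909513e+01,  6.33064363e-01, -1.98175354e-02,
       -7.01368147e+01, -1.65071214e+01]), 'qvel': array([-0.06827489, -0.17958078, -0.02023519, -0.08153363,  0.00614634,
       -0.1043227 ]), 'tau': array([-5.42303678e-04, -5.82724357e+01,  2.93059194e+01,  6.99701786e+00,
        7.06247418e-03, -1.53426822e-04]), 'tool_pos': array([ 0.23872375, -0.63086983,  0.2426237 ]), 'orientation': array([ 1.79903908e+02, -9.04866870e-03, -1.59277559e+02]), 'force': array([-0.34605495, -0.41886526, -0.5407215 ]), 'moment': array([ 0.07024912, -0.01024252,  0.00938911]), 'opening': 0.08794826528679382}
scene [[360.79443400571296, 0.0, 259.0378972029256], [0.0, 360.79443400571296, 192.79273678836327], [0.0, 0.0, 1.0]] [[-0.9068422998948261, 0.30948897202319825, -0.28610071533899767, 0.8274875277120947], [0.421470095080741, 0.6659751331642838, -0.6154998626802818, 0.7058237784969313], [4.55422149457315e-05, -0.6787442067545316, -0.7343747678965205, 0.8877791728121865], [0.0, 0.0, 0.0, 1.0]]
fixture [([276, 230], 0.82)]
bore_in [([270, 2
[... 862 characters left out ...]
966], [-0.9998688601967038, -0.005632947472164228, 0.01518329054323318, 0.06546724852912235], [-0.014340203239503847, -0.12766815039889373, -0.9917132659921291, 1.2563839373858656], [0.0, 0.0, 0.0, 1.0]]
fixture [([244, 206], 0.57), ([258, 204], 0.47)]
bore_in []
tray [([211, 203], 0.78)]
knob_grip [([221, 216], 0.72)]
sleeve_mid []
rod_grip [([362, 297], 0.84), ([243, 284], 0.62)]
rod_tip [([416, 308], 0.94), ([364, 159], 0.76), ([187, 284], 0.63)]
rack [([359, 197], 0.56)]
rod2_mid [([425, 198], 0.93)]
bottle_mid [([325, 118], 0.56)]
wash_mid [([214, 139], 0.75), ([358, 196], 0.59)]
jar_mid [([321, 256], 0.91), ([272, 244], 0.33)]
spare_mid [([270, 246], 0.45)]
cup_mid [([109, 232], 0.67)]
```

View pics/scene0.png

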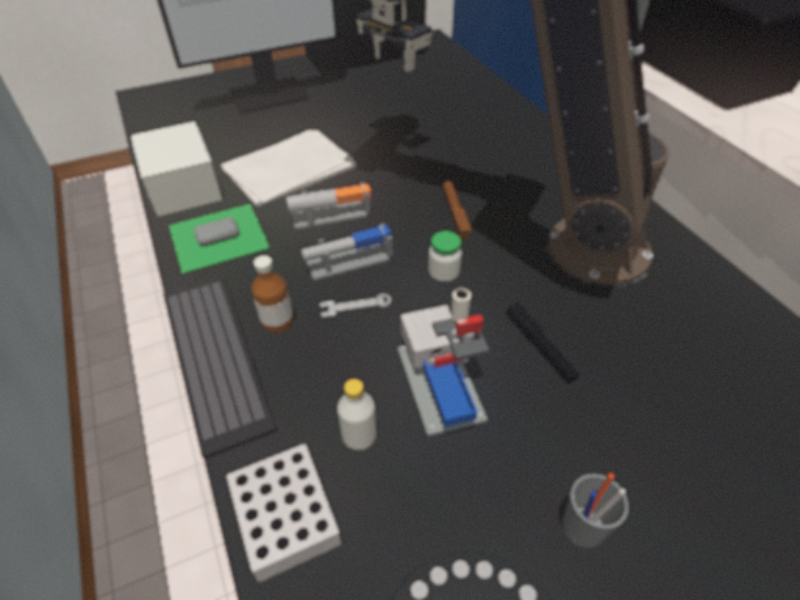

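View pics/top0.png

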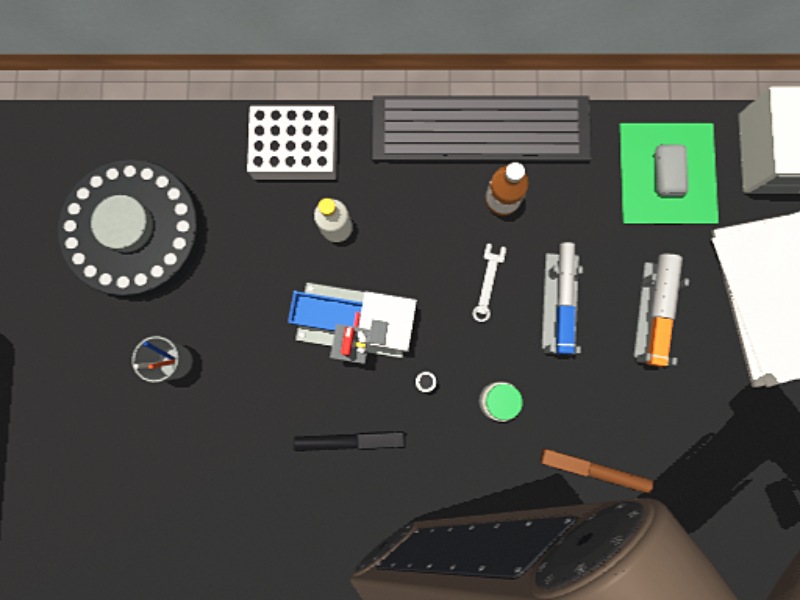

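The top picture (800 px scale) shows the blue-handled rod at (567,330), with its tip up at (567,245). Things that could be mistaken for it:
- the orange rod at (660,340)
- a black look-alike at (375,440)
- a brown look-alike at (597,470)

The knob is at (348,340), with a red gate beside it at (357,320). Next I'll look at close crops.

```bash
cat > h.py <<'E'
import numpy as np, cv2
from plant import telemetry, vision, recognise, place_of, silhouettes
def proj(s,P):
    P=np.atleast_2d(P); T=np.linalg.inv(np.array(s["cam_to_world"])); c=P@T[:3,:3].T+T[:3,3]
    q=c@np.array(s["mtx"]).T; return q[:,:2]/q[:,2:]
def back(s,uv,z):
    T=np.array(s["cam_to_world"]);d=T[:3,:3]@np.linalg.inv(s["mtx"])@np.array([uv[0],uv[1],1.]);o=T[:3,3]
    return o+d*(z-o[2])/d[2]
def crop(s,x0,y0,w,h,name,k=None):
    k=k or min(800/w,600/h); im=s["color"][y0:y0+h,x0:x0+w,::-1]
    cv2.imwrite("pics/"+name,cv2.resize(im,None,fx=k,fy=k,interpolation=cv2.INTER_CUBIC))
E
python3 - <<'E'
from h import *
s=vision.snapshot("top")
crop(s,180,175,100,75,"fix1.png"); crop(s,330,145,110,95,"rods1.png",6)
np.save("cal_top.npy",dict(mtx=s["mtx"],cam_to_world=s["cam_to_world"]),allow_pickle=True)
E
```

```text
(no output)
```

View pics/fix1.png

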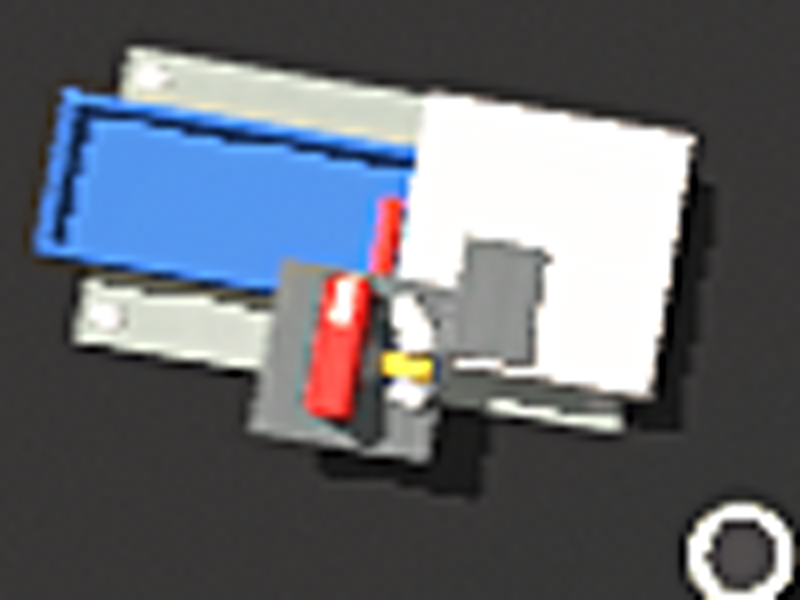

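View pics/rods1.png

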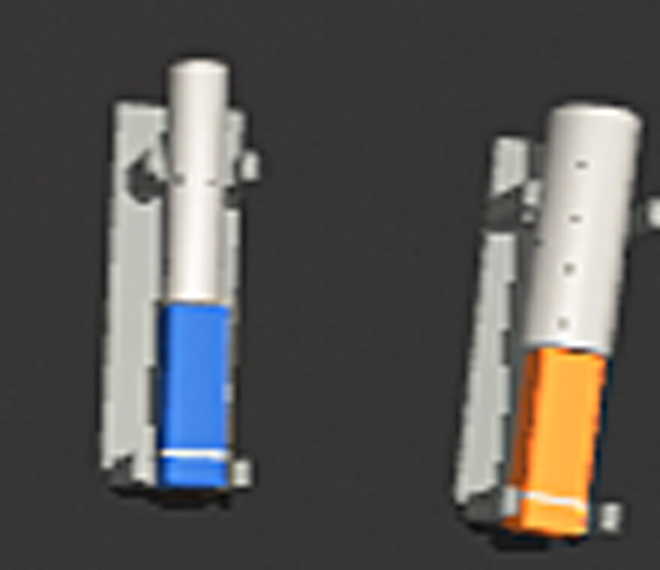

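```bash
cat > fit.py <<'E'
from h import *
from scipy.optimize import least_squares
s=np.load("cal_top.npy",allow_pickle=True).item()
def fit(M,uv,x0):
    M=np.array(M)/1000
    def w(p): c,n=np.cos(p[2]),np.sin(p[2]); return np.c_[p[0]+c*M[:,0]-n*M[:,1],p[1]+n*M[:,0]+c*M[:,1],M[:,2]]
    r=least_squares(lambda p:(proj(s,w(p))-uv).ravel(),x0); return r.x,r.fun.reshape(-1,2).round(2)
uv=np.array([(425,95),(695,135),(650,397),(127,47),(75,345),(620,430)])/8.+[180,175]-0.44
M=[(45,-45,90),(-45,-45,90),(-45,45,90),(165,-55,8),(165,55,8),(-35,55,8)]
p,r=fit(M,uv,[.4,.1,1.4]);print("fixture",p,np.degrees(p[2]),r.tolist())
uv=np.array([(162,303),(232,305),(228,488),(158,485)])/6.+[330,145]-0.42
M=[(42.5,14,69),(42.5,-14,69),(-42.5,-14,69),(-42.5,14,69)]
q,r=fit(M,uv,[.4,-.2,0]);print("rod_grip",q,np.degrees(q[2]),r.tolist())
# shank end
for z,u,n in [(.064,(257,165),"cheekR52"),(.064,(243,473),"cheekR-92")]:
    print(n,back(s,np.array(u)/6+[330,145]-.42,z))
print("tip top",back(s,np.array((200,62))/6+[330,145]-.42,.055))
c,n=np.cos(p[2]),np.sin(p[2])
k=p[:2]+[c*.054-n*.05,n*.054+c*.05];print("knob",k, "px",proj(s,[[*k,.157]]))
print("bore_in",p[:2]-.045*np.array([c,n]))
E
python3 fit.py
```

```text
fixture [0.50010807 0.11632526 1.41918289] 81.31318975227045 [[0.64, -0.12], [-0.72, -0.04], [-0.29, -0.32], [0.38, 0.4], [0.21, -0.04], [-0.18, 0.18]]
rod_grip [ 0.48921987 -0.20140039 -0.04364105] -2.5004480840164085 [[0.76, -0.18], [-0.78, -0.02], [-0.71, 0.11], [0.74, 0.1]]
cheekR52 [ 0.59773522 -0.2338865   0.064     ]
cheekR-92 [ 0.45370153 -0.22371854  0.064     ]
tip top [ 0.64880967 -0.2105408   0.055     ]
knob [0.45883743 0.17725747] px [[221.79991092 218.08222427]]
bore_in [0.49331157 0.07184147]
```

```bash
python3 -m handwheel '[[[0,0,0,0.1026,0],[0,0,0,0.1026,0],[0,0,0,0.1026,0],[0,0,0,0.1026,0],[0,0,0,0.1026,0]]]'; cat > go.py <<'E'
import sys,numpy as np
from plant import telemetry
from scipy.spatial.transform import Rotation as R
o=telemetry.get_obs(); r=R.from_euler('xyz',o['orientation'],degrees=True)
print(o['clock'],o['tool_pos'].round(4),o['orientation'].round(2),'j',o['joint_pos'].round(1),'F',o['force'].round(1),'op',round(o['opening'],4))
for a in sys.argv[1:]:
    t=np.array([float(v) for v in a.split(',')]); d=r.inv().apply(t[:3]-o['tool_pos'])
    print(a,'tool shift',d.round(4),'rows>=',np.linalg.norm(d)/.0417, 'yaw rad',(-np.radians((t[3]-o['orientation'][2]+180)%360-180)).round(4) if len(t)>3 else '')
E
python3 go.py .5,-.2,.243 .459,.177,.243,171.3
```

```text
clock: 1.97
tool_pos: [0.2389, -0.6313, 0.2436]
orientation: [-180.0, -0.0, 171.0]
force: [-0.1, -0.1, 0.6]
opening: 0.0877
1.9667 [ 0.2389 -0.6313  0.2436] [-180.     -0.    171.05] j [-52.8  20.5   0.7   0.  -70.1 -46.2] F [-0.1 -0.1  0.6] op 0.0877
.5,-.2,.243 tool shift [-0.1908  0.4667  0.0005] rows>= 12.09066443408286 yaw rad 
.459,.177,.243,171.3 tool shift [-9.160e-02  8.327e-01  5.000e-04] rows>= 20.089575911188224 yaw rad -0.0044
```

```bash
python3 -m handwheel '[[[-0.0147,0.0359,0,0,0],[-0.0147,0.0359,0,0,0],[-0.0147,0.0359,0,0,0],[-0.0147,0.0359,0,0,0],[-0.0147,0.0359,0,0,0],[-0.0147,0.0359,0,0,0],[-0.0147,0.0359,0,0,0],[-0.0147,0.0359,0,0,0],[-0.0147,0.0359,0,0,0],[-0.0147,0.0359,0,0,0],[-0.0147,0.0359,0,0,0],[-0.0147,0.0359,0,0,0],[-0.0147,0.0359,0,0,0]]]'
python3 -m handwheel '[[[0.0099,0.0366,0,0,0],[0.0099,0.0366,0,0,0],[0.0099,0.0366,0,0,0],[0.0099,0.0366,0,0,0],[0.0099,0.0366,0,0,0],[0.0099,0.0366,0,0,0],[0.0099,0.0366,0,0,0],[0.0099,0.0366,0,0,0],[0.0099,0.0366,0,0,0],[0.0099,0.0366,0,0,0],[0,0,0,0,0],[0,0,0,0,0]]]'
python3 go.py .4588,.1773,.145,171.3
python3 - <<'E'
from h import *
from scipy.spatial.transform import Rotation as R
o=telemetry.get_obs(); s=vision.snapshot("wrist"); cv2.imwrite("pics/w1.png",cv2.resize(s["color"][:,:,::-1],(800,600)))
print(s["mtx"],s["tool_from_camera"])
for n in ("knob_grip",): print(place_of(n,s))
E
```

```text
clock: 3.05
tool_pos: [0.4988, -0.1969, 0.244]
orientation: [180.0, 0.1, 171.3]
force: [0.5, -1.7, 0.2]
opening: 0.0875
clock: 4.05
tool_pos: [0.455, 0.1799, 0.2436]
orientation: [180.0, 0.0, 171.5]
force: [0.3, -0.6, 0.5]
opening: 0.0875
4.05 [0.455  0.1799 0.2436] [180.     0.   171.54] j [  44.6    2.8  -22.1   -0.   -65.1 -143.1] F [ 0.3 -0.6  0.5] op 0.0875
.4588,.1773,.145,171.3 tool shift [-0.0041 -0.002   0.0986] rows>= 2.366294693761798 yaw rad 0.0041
[[297.31863964   0.         255.79812988]
 [  0.         297.31863964 184.04120541]
 [  0.           0.           1.        ]] [[-3.28185929e-04 -9.60634247e-01 -2.77816009e-01  7.51099763e-02]
 [ 9.99999291e-01  2.78672755e-06 -1.19094189e-03 -2.21445534e-05]
 [ 1.14483376e-03 -2.77816203e-01  9.60633565e-01 -1.41866682e-01]
 [ 0.00000000e+00  0.00000000e+00  0.00000000e+00  1.00000000e+00]]
[{'xy': [257.9, 196.8], 'conf': 0.93}]
```

View pics/w1.png

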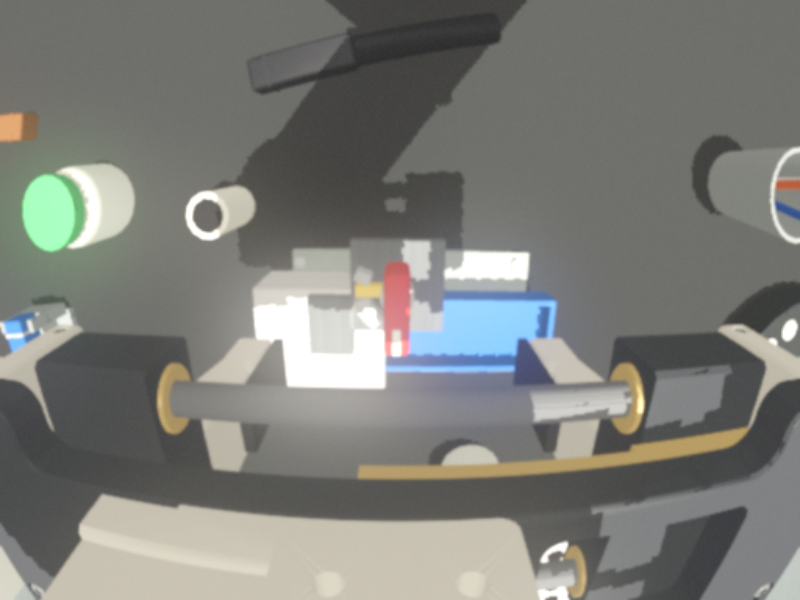

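```bash
cat >> h.py <<'E'
from scipy.spatial.transform import Rotation as R
def wback(s,o,uv,z):
    m=np.array(s["mtx"]); d=(np.array(uv)-m[:2,2])/m[0,0]; th=np.hypot(*d)
    v=np.array([*(d/th*np.sin(th)),np.cos(th)]); T=np.array(s["tool_from_camera"])
    r=R.from_euler('xyz',o['orientation'],degrees=True)
    O=r.apply(T[:3,3])+o['tool_pos']; D=r.apply(T[:3,:3]@v); return O+D*(z-O[2])/D[2]
E
python3 - <<'E'
from h import *
o=telemetry.get_obs(); s=vision.snapshot("wrist"); 
for d in place_of("knob_grip",s): print(d['conf'],wback(s,o,d['xy'],.143))
# pixel picks from w1 (800 scale): top face ends of bar
for u in [(398,264),(398,347)]: print(u,wback(s,o,np.array(u)*.64,.157))
E
```

```text
0.62 [0.46154106 0.17970709 0.143     ]
(398, 264) [0.43378224 0.17995665 0.157     ]
(398, 347) [0.47870101 0.17307502 0.157     ]
```

```bash
python3 -m handwheel '[[[-0.004,-0.002,0.02,0.004,0],[0,0,0.03,0,0],[0,0,0.03,0,0.3],[0,0,0.0195,0,0.4],[0,0,0,0,0.6],[0,0,0,0,0.8],[0,0,0,0,1],[0,0,0,0,1],[0,0,0,0,1],[0,0,0,0,1],[0,0,0,0,1],[0,0,0,0,1]]]'
python3 go.py .4588,.1773,.145,171.3
```

```text
clock: 5.25
tool_pos: [0.4591, 0.1756, 0.1445]
orientation: [180.0, 0.0, 171.1]
force: [-0.6, 0.7, -1.2]
opening: 0.0267
5.25 [0.4591 0.1756 0.1445] [1.7997e+02 3.0000e-02 1.7111e+02] j [  43.9    8.5  -29.9    0.   -51.5 -142.8] F [-0.6  0.7 -1.2] op 0.0267
.4588,.1773,.145,171.3 tool shift [ 0.0006  0.0016 -0.0005] rows>= 0.043008941487133176 yaw rad -0.0032
```

Opening is 27 mm and still closing.

```bash
python3 -m handwheel '[[[0,0,0,0,1],[0,0,0,0,1],[0,0,0,0,1],[0,0,0,0,1],[0,0,0,0,1]]]'
python3 go.py
```

```text
clock: 5.67
tool_pos: [0.4594, 0.1765, 0.1443]
orientation: [179.9, 0.0, 171.1]
force: [-0.7, 6.2, 0.9]
opening: 0.0135
5.6667 [0.4594 0.1765 0.1443] [1.7989e+02 4.0000e-02 1.7112e+02] j [  43.9    8.6  -29.9   -0.   -51.4 -142.8] F [-0.7  6.2  0.9] op 0.0135
```

```bash
python3 -m handwheel '[[[0,0.001,-0.004,0,1],[0,0,-0.005,0,1],[0,0,-0.005,0,1],[0,0,-0.004,0,1],[0,0,0,0,1],[0,0,0,0,1]]]'
python3 go.py
```

```text
clock: 6.17
tool_pos: [0.4594, 0.1767, 0.1629]
orientation: [179.9, 0.0, 171.1]
force: [-0.4, 4.0, 1.7]
opening: 0.014
6.1667 [0.4594 0.1767 0.1629] [1.7995e+02 5.0000e-02 1.7112e+02] j [  44.     7.4  -28.5    0.   -54.1 -142.9] F [-0.4  4.   1.7] op 0.014
```

```bash
python3 - <<'E'
from h import *
s=vision.snapshot("scene"); crop(s,225,170,120,90,"sc2.png")
s=vision.snapshot("wrist"); crop(s,130,120,240,180,"w2.png")
E
```

```text
(no output)
```

View pics/sc2.png

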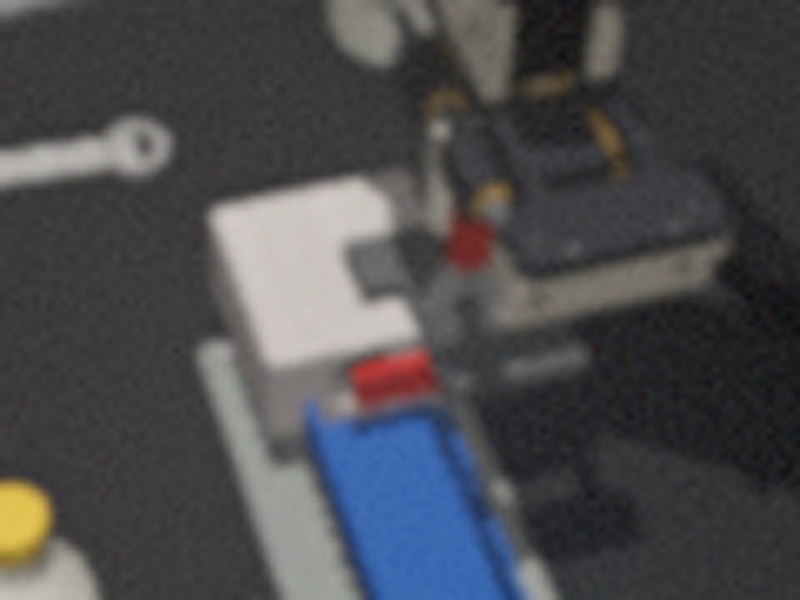

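View pics/w2.png

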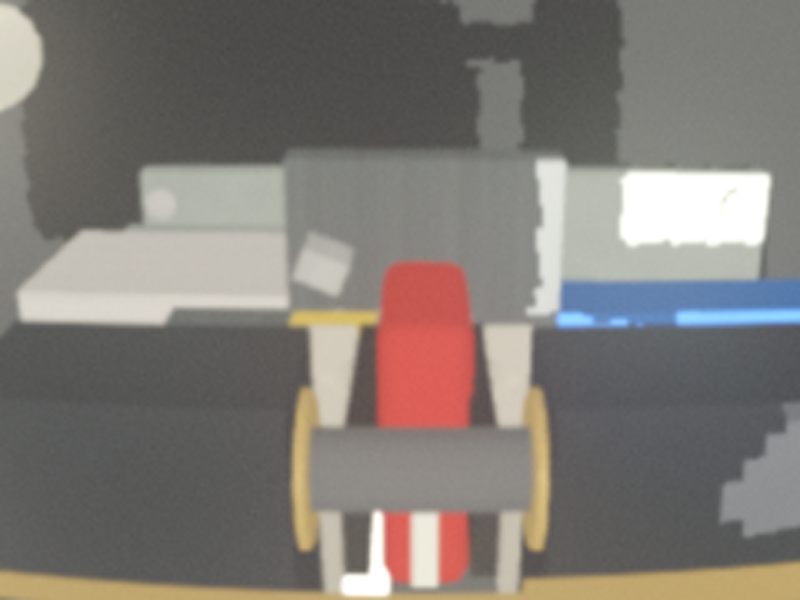

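The crops show the red gate lifted with the knob (scene crop, about (395,378)) and the tooth clear of the lugs. Next comes the turn.

```bash
python3 -m handwheel '[[[0,0,0,-0.1,1],[0,0,0,-0.1,1],[0,0,0,-0.1,1],[0,0,0,-0.1,1],[0,0,0,-0.1,1],[0,0,0,-0.1,1],[0,0,0,-0.1,1],[0,0,0,-0.1,1],[0,0,0,-0.1,1],[0,0,0,-0.1,1],[0,0,0,-0.1,1],[0,0,0,-0.1,1],[0,0,0,-0.11,1],[0,0,0,0,1],[0,0,0,0,1]]]'
python3 go.py
```

```text
clock: 7.52
tool_pos: [0.46, 0.1754, 0.1623]
orientation: [-179.9, -0.1, -113.8]
force: [5.3, -1.3, -0.6]
opening: 0.0138
7.5167 [0.46   0.1754 0.1623] [-1.7989e+02 -6.0000e-02 -1.1377e+02] j [ 43.9   7.4 -28.6   0.2 -54.  -67.8] F [ 5.3 -1.3 -0.6] op 0.0138
```

```bash
python3 -m handwheel '[[[0,0,0.005,0,1],[0,0,0.005,0,1],[0,0,0.005,0,1],[0,0,0.004,0,1],[0,0,0,0,1],[0,0,0,0,1]]]'
python3 go.py
```

```text
clock: 8.02
tool_pos: [0.4602, 0.1758, 0.1439]
orientation: [-179.9, -0.0, -113.8]
force: [3.2, -4.0, 9.9]
opening: 0.0138
8.0167 [0.4602 0.1758 0.1439] [-1.7988e+02 -2.0000e-02 -1.1380e+02] j [ 43.9   8.6 -29.9   0.2 -51.4 -67.8] F [ 3.2 -4.   9.9] op 0.0138
```

```bash
python3 -m handwheel '[[[0,0,0.001,0,1],[0,0,0,0,1],[0,0,0,0,1]]]'; python3 go.py
python3 -m handwheel '[[[0,0,-0.001,0,0.3],[0,0,0,0,0.3],[0,0,0,0,0.3],[0,0,0,0,0.3],[0,0,0,0,0.3],[0,0,0,0,0.3],[0,0,-0.02,0,0.3],[0,0,-0.03,0,0.3],[0,0,-0.03,0,0.3],[0,0,-0.03,0,0.3],[0,0,0,0,0.3]]]'
python3 go.py .489,-.201,.25,177.5 .455,-.195,.25,177.5
python3 - <<'E'
from h import *
o=telemetry.get_obs();s=vision.snapshot("wrist"); cv2.imwrite("pics/w3.png",cv2.resize(s["color"][:,:,::-1],(800,600)))
s=vision.snapshot("scene"); crop(s,225,170,120,90,"sc3.png")
E
```

```text
clock: 8.27
tool_pos: [0.4604, 0.1758, 0.1437]
orientation: [-179.8, 0.0, -113.8]
force: [0.7, -4.8, 17.7]
opening: 0.0137
8.2667 [0.4604 0.1758 0.1437] [-1.7985e+02  1.0000e-02 -1.1378e+02] j [ 43.9   8.6 -30.    0.2 -51.3 -67.8] F [ 0.7 -4.8 17.7] op 0.0137
clock: 9.18
tool_pos: [0.4616, 0.1778, 0.259]
orientation: [-179.7, 0.4, -113.8]
force: [1.3, 0.9, -0.1]
opening: 0.0611
9.1833 [0.4616 0.1778 0.259 ] [-179.7     0.41 -113.78] j [ 44.    2.4 -20.5   0.1 -66.6 -67.8] F [ 1.3  0.9 -0.1] op 0.0611
.489,-.201,.25,177.5 tool shift [ 0.3357 -0.1777  0.0075] rows>= 9.110511217245707 yaw rad 1.1995
.455,-.195,.25,177.5 tool shift [ 0.3439 -0.1442  0.0073] rows>= 8.944391014366639 yaw rad 1.1995
```

View pics/w3.png

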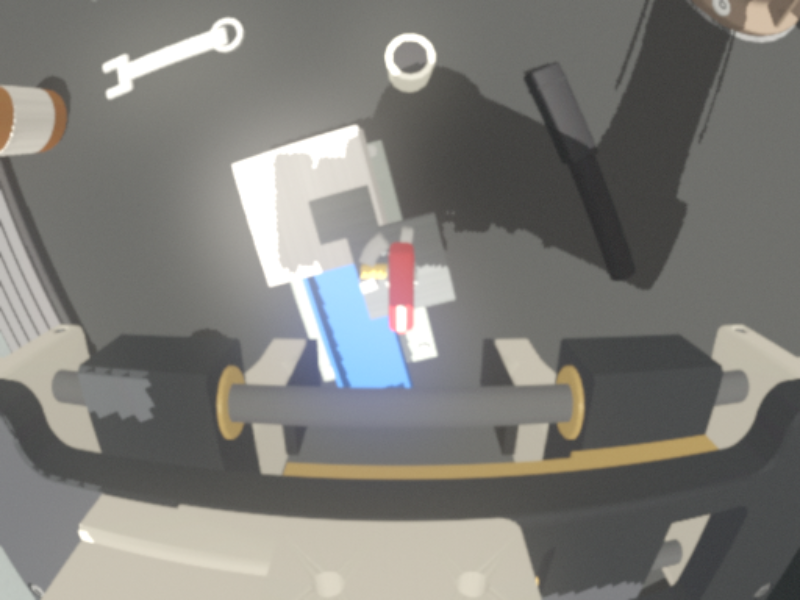

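View pics/sc3.png

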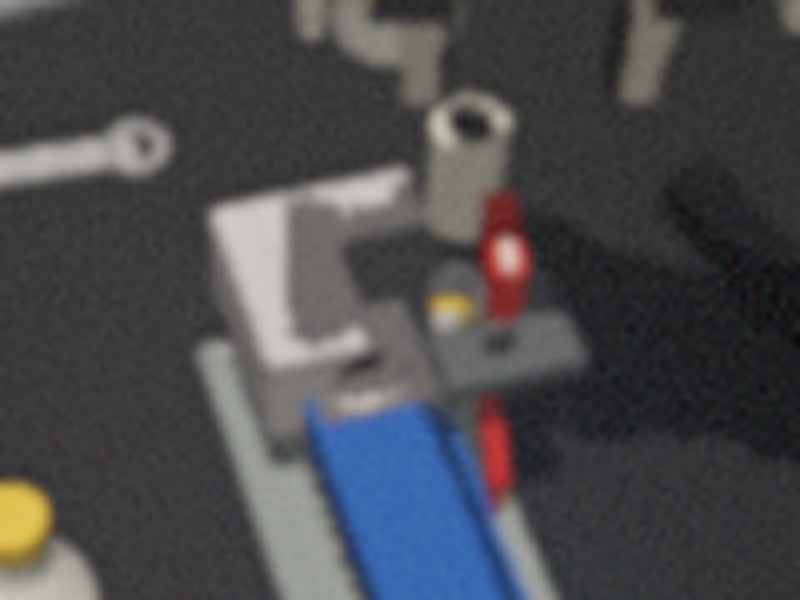

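```bash
python3 -m handwheel '[[[0.0373,-0.0197,0,0,0.3],[0.0373,-0.0197,0,0,0.3],[0.0373,-0.0197,0,0,0.3],[0.0373,-0.0197,0,0,0.3],[0.0373,-0.0197,0,0,0.3],[0.0373,-0.0197,0,0,0.3],[0.0373,-0.0197,0,0,0.3],[0.0373,-0.0197,0,0,0.3],[0.0373,-0.0197,0,0,0.3]]]'
python3 -m handwheel '[[[0,0,0,0.11,0.3],[0,0,0,0.11,0.3],[0,0,0,0.11,0.3],[0,0,0,0.11,0.3],[0,0,0,0.11,0.3],[0,0,0,0.11,0.3],[0,0,0,0.11,0.3],[0,0,0,0.11,0.3],[0,0,0,0.11,0.3],[0,0,0,0.11,0.3],[0,0,0,0.1,0.3],[0,0,0,0,0.3],[0,0,0,0,0.3]]]'
python3 go.py .498,-.2018,.057,177.5
python3 - <<'E'
from h import *
o=telemetry.get_obs();s=vision.snapshot("wrist"); cv2.imwrite("pics/w4.png",cv2.resize(s["color"][:,:,::-1],(800,600)))
for n,z in (("rod_grip",.055),("rod_tip",.055),("rack",0)):
  for d in place_of(n,s): print(n,d, wback(s,o,d['xy'],z))
E
```

```text
clock: 10.03
tool_pos: [0.4844, -0.1995, 0.2517]
orientation: [179.9, -0.0, -113.8]
force: [0.7, 0.2, 0.6]
opening: 0.0613
clock: 11.12
tool_pos: [0.4849, -0.1975, 0.2519]
orientation: [180.0, -0.1, 177.6]
force: [0.1, 0.7, -0.5]
opening: 0.0611
11.1167 [ 0.4849 -0.1975  0.2519] [ 1.7999e+02 -1.1000e-01  1.7759e+02] j [ -0.7   6.  -17.4  -0.  -66.7 -91.7] F [ 0.1  0.7 -0.5] op 0.0611
.498,-.2018,.057,177.5 tool shift [-0.0137 -0.0038  0.1949] rows>= 4.685695637452753 yaw rad 0.0016
rod_grip {'xy': [252.2, 172.2], 'conf': 0.93} [ 0.49262202 -0.20246818  0.055     ]
rod_grip {'xy': [462.8, 31.6], 'conf': 0.81} [0.30665163 0.08720231 0.055     ]
rod_tip {'xy': [250.6, 282.2], 'conf': 0.57} [ 0.64624603 -0.21186495  0.055     ]
rack {'xy': [251.6, 203.4], 'conf': 0.67} [ 0.55105979 -0.20668958  0.        ]
```

View pics/w4.png

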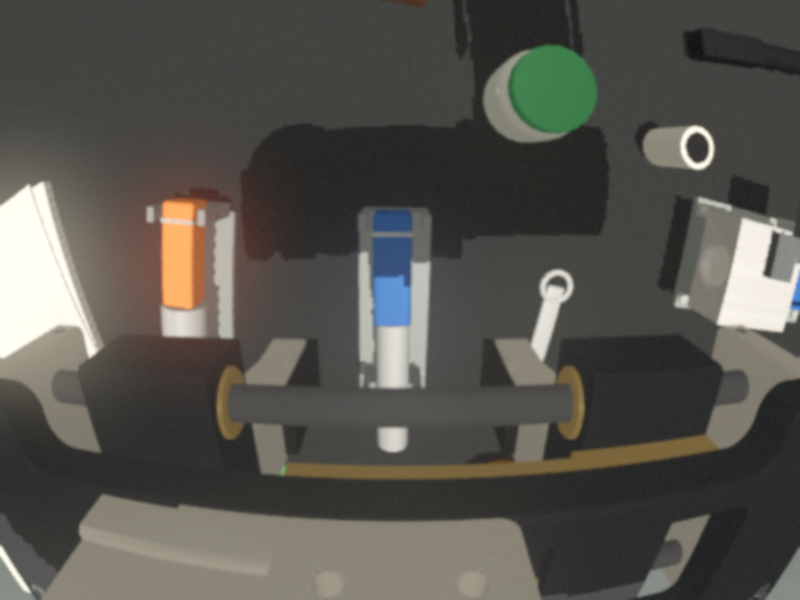

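```bash
python3 - <<'E'
from h import *
o=telemetry.get_obs();s=vision.snapshot("wrist"); crop(s,210,120,90,180,"w5.png",3.3)
for n,z in [((393,211),.069),((394,325),.069),((393,440),.055)]: print(n,wback(s,o,np.array(n)*.64,z))
r=silhouettes("rod_grip",s)
for d in r: 
  ys,xs=np.nonzero(d['region']); print(d['conf'],xs.min(),xs.max(),ys.min(),ys.max())
  for y in range(ys.min()+3,ys.max(),12):
    xx=xs[ys==y]
    if len(xx): print(y,xx.min(),xx.max(),wback(s,o,(xx.mean(),y),.069 if y<207 else .06).round(4))
  break
E
```

```text
(393, 211) [ 0.44794868 -0.20107965  0.069     ]
(394, 325) [ 0.53302772 -0.20434305  0.069     ]
(393, 440) [ 0.64660017 -0.21090263  0.055     ]
0.78 439 511 17 46
20 440 466 [0.2985 0.0605 0.069 ]
32 440 511 [0.3079 0.1    0.069 ]
44 498 511 [0.314  0.1602 0.069 ]
```

View pics/w5.png

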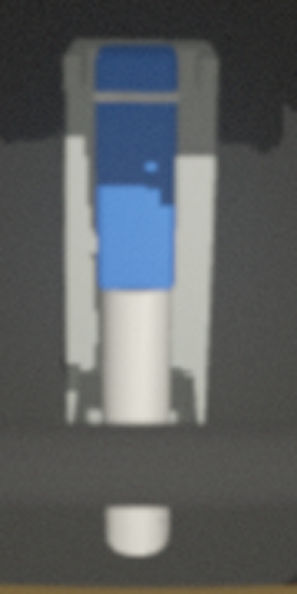

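```bash
python3 -m handwheel '[[[-0.0158,-0.0043,0.035,0.003,0.3],[0,0,0.04,0,0.3],[0,0,0.04,0,0.3],[0,0,0.04,0,0.3],[0,0,0.025,0,0.3],[0,0,0.0167,0,0.3],[0,0,0,0,0.5],[0,0,0,0,1],[0,0,0,0,1],[0,0,0,0,1],[0,0,0,0,1],[0,0,0,0,1],[0,0,0,0,1]]]'
python3 go.py .5005,-.2025,.055,177.4
```

```text
clock: 12.5
tool_pos: [0.5017, -0.2028, 0.0577]
orientation: [-180.0, 0.1, 177.2]
force: [-1.1, 0.5, 6.8]
opening: 0.028
12.5 [ 0.5017 -0.2028  0.0577] [-1.7999e+02  1.3000e-01  1.7724e+02] j [ -1.2  19.3 -29.3   0.  -41.2 -91.5] F [-1.1  0.5  6.8] op 0.028
.5005,-.2025,.055,177.4 tool shift [0.0013 0.0002 0.0027] rows>= 0.07123772680007193 yaw rad -0.0028
```

```bash
python3 -m handwheel '[[[0,0,-0.005,0,1],[0,0,-0.01,0,1],[0,0,-0.015,0,1],[0,0,-0.03,0,1],[0,0,-0.04,0,1],[0,0,-0.04,0,1],[0,0,-0.04,0,1],[0,0,0,0,1],[0,0,0,0,1],[0,0,0,0,1]]]'
python3 go.py
python3 - <<'E'
from h import *
s=vision.snapshot("scene"); crop(s,150,50,240,180,"sc4.png")
s=vision.snapshot("wrist"); crop(s,130,120,240,180,"w6.png")
E
```

```text
clock: 13.33
tool_pos: [0.5001, -0.2023, 0.2361]
orientation: [179.9, -0.0, 177.2]
force: [-0.0, -0.4, -3.6]
opening: 0.028
13.3333 [ 0.5001 -0.2023  0.2361] [ 1.7995e+02 -3.0000e-02  1.7722e+02] j [ -1.2   8.1 -17.   -0.1 -64.9 -91.5] F [-0.  -0.4 -3.6] op 0.028
```

View pics/sc4.png

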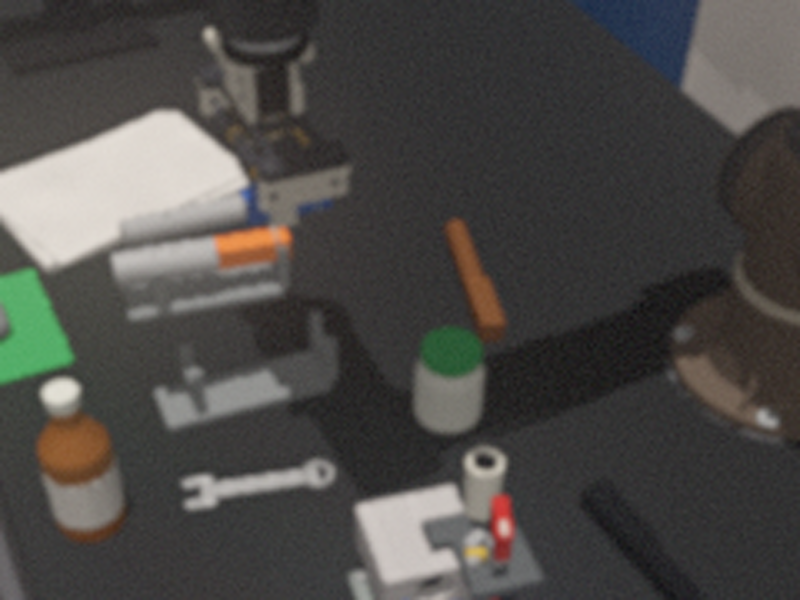

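View pics/w6.png

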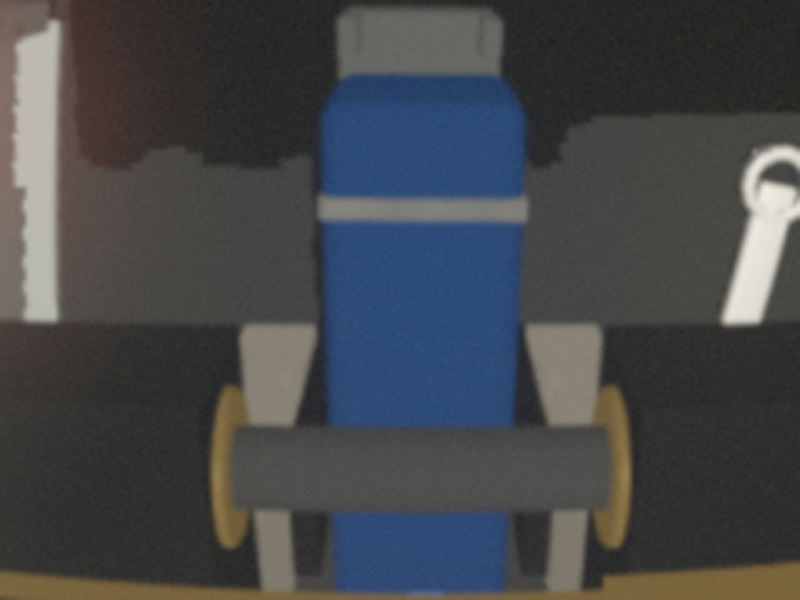

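```bash
python3 - <<'E'
from h import *
s=np.load("cal_top.npy",allow_pickle=True).item()
for n,u,z in [("jar",(502/1.5625,402/1.5625),.09),("spare",(426/1.5625,381/1.5625),.065),("jaredge",(502/1.5625,382/1.5625),.09)]: print(n,back(s,u,z))
print(proj(s,[[.4666,-.1026,.068]])*1.5625)
E
python3 -m handwheel '[[[0,0,0,-0.105,1],[0,0,0,-0.105,1],[0,0,0,-0.105,1],[0,0,0,-0.105,1],[0,0,0,-0.105,1],[0,0,0,-0.105,1],[0,0,0,-0.105,1],[0,0,0,-0.105,1],[0,0,0,-0.105,1],[0,0,0,-0.105,1],[0,0,0,-0.105,1],[0,0,0,-0.105,1],[0,0,0,-0.105,1],[0,0,0,-0.103,1],[0,0,0,0,1],[0,0,0,0,1]]]'
python3 go.py .4666,-.1026,.236,-98.7
```

```text
jar [ 0.36039534 -0.08481627  0.09      ]
spare [0.39564133 0.04517452 0.065     ]
jaredge [ 0.39448205 -0.08518868  0.09      ]
[[509.81669023 341.18726818]]
clock: 14.77
tool_pos: [0.5004, -0.2026, 0.2351]
orientation: [179.9, -0.0, -98.8]
force: [0.3, -0.6, -3.1]
opening: 0.0275
14.7667 [ 0.5004 -0.2026  0.2351] [ 1.7985e+02 -1.0000e-02 -9.8840e+01] j [ -1.2   8.3 -17.   -0.  -64.9  -7.6] F [ 0.3 -0.6 -3.1] op 0.0275
.4666,-.1026,.236,-98.7 tool shift [-0.0936  0.0488 -0.0008] rows>= 2.531298736823322 yaw rad -0.0024
```

```bash
python3 -m handwheel '[[[-0.0312,0.0163,0,-0.002,1],[-0.0312,0.0163,0,0,1],[-0.0312,0.0163,0,0,1],[0,0,0.03,0,1],[0,0,0.03,0,1],[0,0,0.02,0,1],[0,0,0,0,1],[0,0,0,0,1]]]'
python3 go.py .4666,-.1026,.0677,-98.7
python3 - <<'E'
from h import *
s=vision.snapshot("scene"); crop(s,200,100,160,120,"sc5.png")
print([(d['xy'],d['conf']) for d in place_of("rod_tip",s)])
s=vision.snapshot("top"); crop(s,200,160,160,120,"t5.png")
for d in place_of("rod_tip",s): print(d, back(s,d['xy'],.153))
E
```

```text
clock: 15.43
tool_pos: [0.4659, -0.103, 0.1558]
orientation: [179.8, -0.1, -98.6]
force: [0.2, -0.1, -2.9]
opening: 0.0278
15.4333 [ 0.4659 -0.103   0.1558] [ 1.7984e+02 -8.0000e-02 -9.8650e+01] j [ 11.3   6.5 -30.6   0.  -53.1 -19.9] F [ 0.2 -0.1 -2.9] op 0.0278
.4666,-.1026,.0677,-98.7 tool shift [-0.0006 -0.0008  0.088 ] rows>= 2.111599825516383 yaw rad 0.0009
[([268.4, 177.6], 0.7), ([365.5, 240.7], 0.63), ([285.0, 119.4], 0.54)]
{'xy': [188.2, 282.8], 'conf': 0.93} [0.29481539 0.25964385 0.153     ]
{'xy': [414.8, 310.3], 'conf': 0.79} [ 0.23242809 -0.30754511  0.153     ]
```

View pics/sc5.png

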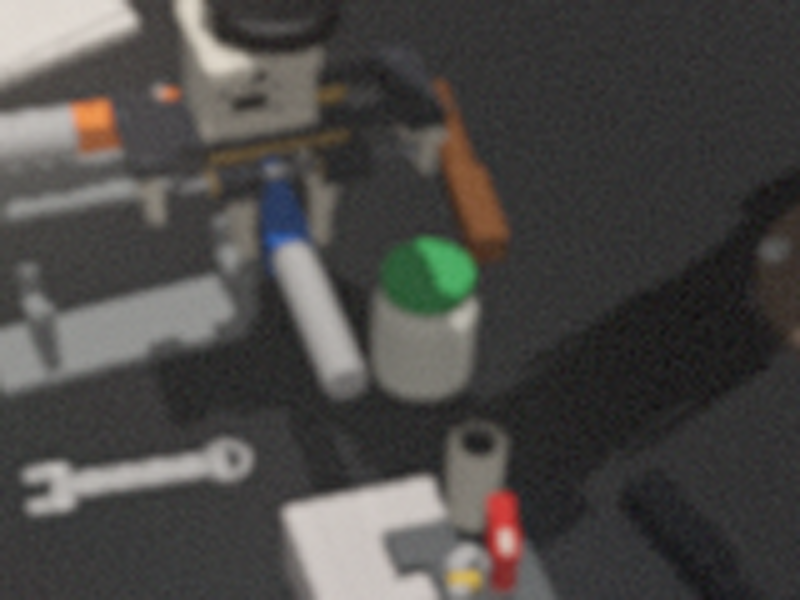

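View pics/t5.png

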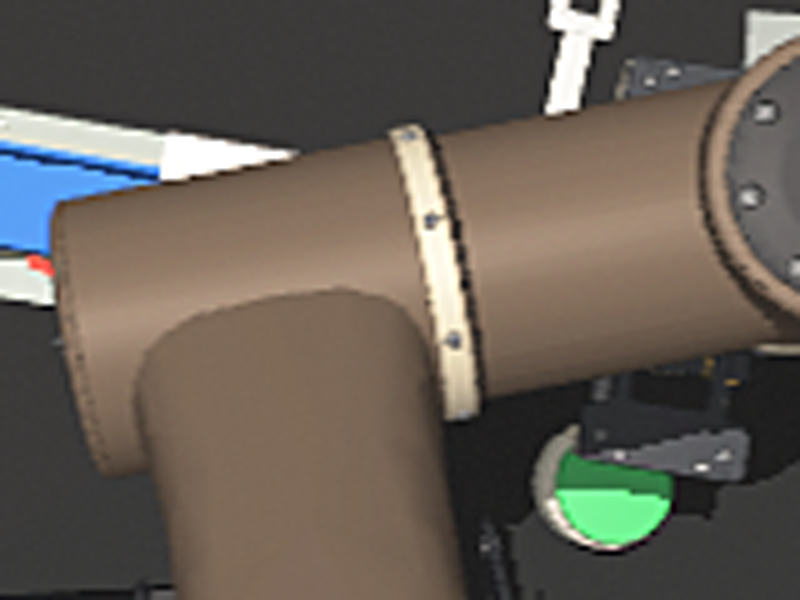

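```bash
python3 - <<'E'
from h import *
s=vision.snapshot("scene")
for dz in (0,-.005,-.01): print(dz,(proj(s,[[.4879,.0418,.153+dz],[.4706,-.0719,.153]])-[200,100])*5+2)
crop(s,240,140,50,45,"sc6.png",12)
print((proj(s,[[.4879,.0418,.153]])-[240,140])*12+6)
E
```

```text
0 [[345.59497988 382.11238336]
 [290.45907969 257.17921205]]
-0.005 [[345.42517413 388.24129117]
 [290.45907969 257.17921205]]
-0.01 [[345.25655285 394.32744752]
 [290.45907969 257.17921205]]
[[350.62795171 438.26972006]]
```

View pics/sc6.png

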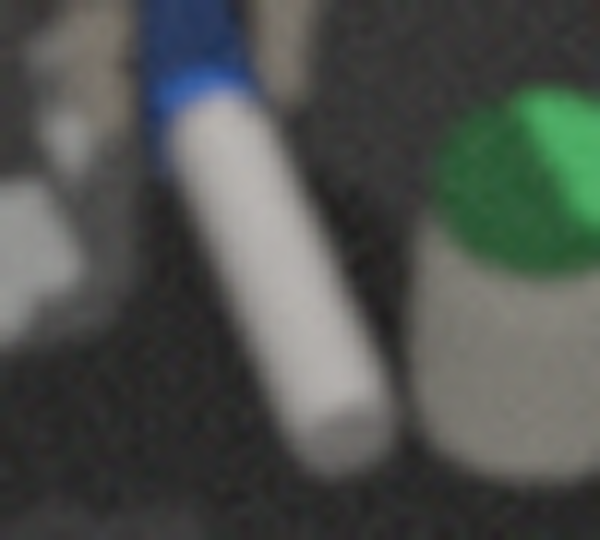

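```bash
python3 -m handwheel '[[[-0.0006,-0.0008,0.03,0.001,1],[0,0,0.03,0,1],[0,0,0.018,0,1],[0,0,0.01,0,1],[0,0,0,0,1],[0,0,0,0,1]]]'
python3 go.py
python3 - <<'E'
from h import *
t=telemetry.get_obs()
s=vision.snapshot("scene"); crop(s,240,140,80,60,"sc7.png",10)
a=np.radians(81.3); F=np.array([.5001,.1163])
o=t['tool_pos']; y=np.radians(t['orientation'][2]+180)
tip=o+[.1465*np.cos(y),.1465*np.sin(y),-.0027]; d=tip[:2]-F
print("tip fix",d@[np.cos(a),np.sin(a)],d@[-np.sin(a),np.cos(a)],tip[2],(proj(s,[tip])-[240,140])*10+5)
f=lambda x,y,z:[F[0]+x*np.cos(a)-y*np.sin(a),F[1]+x*np.sin(a)+y*np.cos(a),z]
print((proj(s,[f(-.045,-.045,.09),f(.045,-.045,.09),f(-.045,.045,.09)])-[240,140])*10+5)
s=vision.snapshot("wrist"); cv2.imwrite("pics/w7.png",cv2.resize(s["color"][:,:,::-1],(800,600)))
E
```

```text
clock: 16.18
tool_pos: [0.4679, -0.1025, 0.0688]
orientation: [-180.0, -0.0, -98.6]
force: [-0.1, -0.3, -3.6]
opening: 0.0278
16.1833 [ 0.4679 -0.1025  0.0688] [-1.7999e+02 -1.0000e-02 -9.8610e+01] j [ 11.3  13.4 -36.4   0.  -40.2 -19.9] F [-0.1 -0.3 -3.6] op 0.0278
tip fix -0.07460694783618026 -0.001008673088606492 0.066119215983634 [[281.86171101 569.92502913]]
[[170.27819008 617.9696876 ]
 [259.14587775 850.86907141]
 [459.29186891 554.94637225]]
```

View pics/sc7.png

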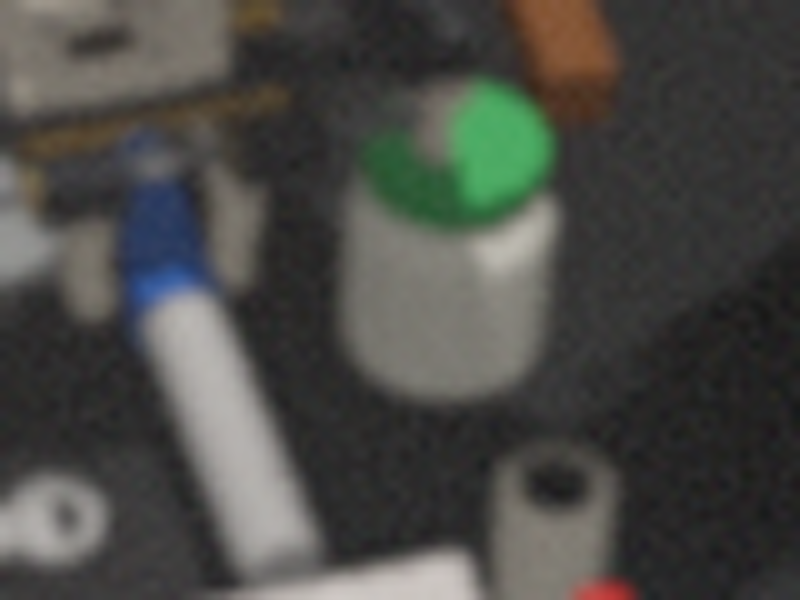

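View pics/w7.png

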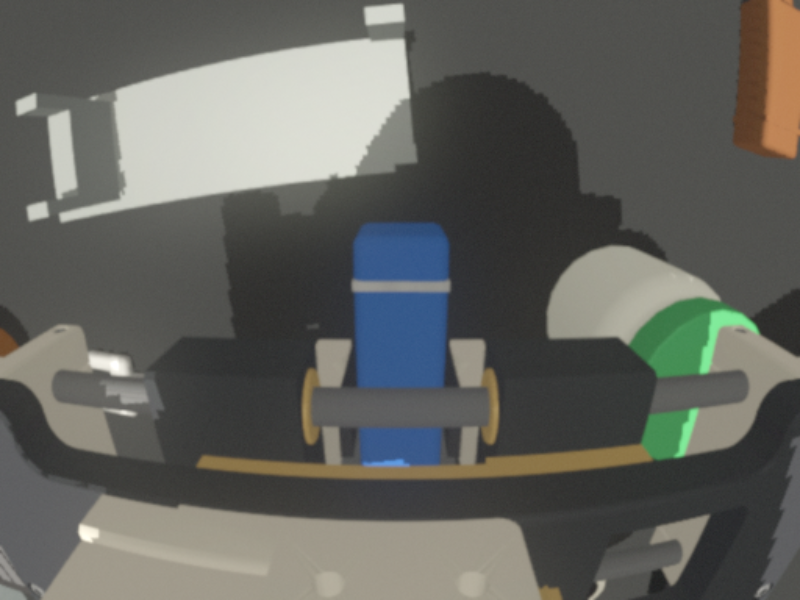

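```bash
python3 - <<'E'
from h import *
s=vision.snapshot("scene"); 
im=cv2.resize(s["color"][180:250,245:325,::-1],None,fx=10,fy=10,interpolation=cv2.INTER_CUBIC)[:600]
a=np.radians(81.3); F=np.array([.5001,.1163])
f=lambda x,y,z:[F[0]+x*np.cos(a)-y*np.sin(a),F[1]+x*np.sin(a)+y*np.cos(a),z]
def pl(P): 
    q=((proj(s,P)-[245,180])*10+5).astype(int); cv2.polylines(im,[q.reshape(-1,1,2)],True,(0,255,0),1)
pl([f(-.045,-.045,.09),f(.045,-.045,.09),f(.045,.045,.09),f(-.045,.045,.09)])
pl([f(.165,-.055,.008),f(.165,.055,.008),f(-.035,.055,.008),f(-.035,-.055,.008)])
pl([f(.045,.019*np.cos(t),.065+.019*np.sin(t)) for t in np.linspace(0,6.28,30)])
cv2.imwrite("pics/sc8.png",im)
E
```

```text
(no output)
```

View pics/sc8.png

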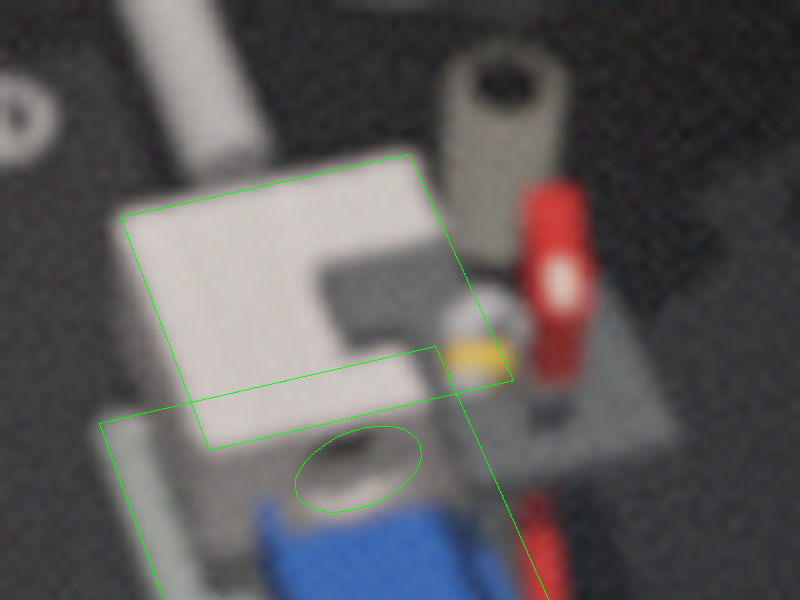

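```bash
python3 -m handwheel '[[[-0.008,0.001,0.001,0,1],[-0.01,0,0,0,1],[-0.01,0,0,0,1],[-0.01,0,0,0,1],[-0.01,0,0,0,1],[-0.01,0,0,0,1],[-0.008,0,0,0,1],[0,0,0,0,1]]]'
cat > tip.py <<'E'
from h import *
t=telemetry.get_obs();a=np.radians(81.3); F=np.array([.5001,.1163])
o=t['tool_pos']; y=np.radians(t['orientation'][2]+180)
tip=o+[.1465*np.cos(y),.1465*np.sin(y),-.0027]; d=tip[:2]-F
print("tip fix",d@[np.cos(a),np.sin(a)],d@[-np.sin(a),np.cos(a)],tip[2],np.degrees(y-a),t['force'].round(1),t['opening'])
E
python3 tip.py
```

```text
clock: 17.0
tool_pos: [0.4769, -0.0353, 0.0675]
orientation: [-180.0, 0.0, -98.5]
force: [0.4, 0.1, -4.3]
opening: 0.0276
tip fix -0.006814146260647402 0.00047461105691935297 0.06475728824420934 0.20135259504397324 [ 0.4  0.1 -4.3] 0.02764351575578666
```

```bash
python3 -m handwheel '[[[-0.008,0,0,0,1],[-0.01,0,0,0,1],[-0.01,0,0,0,1],[-0.01,0,0,0,1],[-0.006,0,0,0,1],[-0.006,0,0,0,1],[0,0,0,0,1]]]'
python3 tip.py
python3 - <<'E'
from h import *
s=vision.snapshot("scene"); crop(s,245,180,80,60,"sc9.png",10)
E
```

```text
clock: 17.58
tool_pos: [0.4843, 0.0137, 0.0674]
orientation: [-180.0, 0.0, -98.5]
force: [0.0, 0.6, -3.1]
opening: 0.0279
tip fix 0.04273243900603126 0.0005772553503264408 0.06467153469138866 0.16847703154813598 [ 0.   0.6 -3.1] 0.02792657268985074
```

View pics/sc9.png

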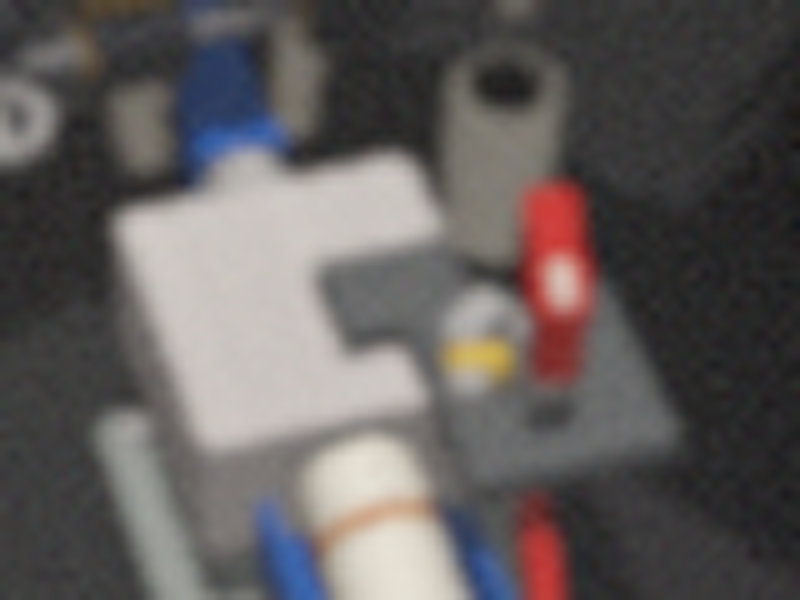

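```bash
python3 -m handwheel '[[[-0.006,0,0,0,1],[-0.006,0,0,0,1],[-0.005,0,0,0,1],[0,0,0,0,1],[0,0,0,0,1]]]'
python3 tip.py
python3 -m handwheel '[[[0.005,0,0,0,1],[0.01,0,0,0,1],[0.015,0,0,0,1]]]'
python3 - <<'E'
from h import *
s=vision.snapshot("scene"); crop(s,245,190,80,60,"sc10.png",10)
for d in place_of("sleeve_mid",s): print(d, back(s,d['xy'],.0575))
a=np.radians(81.3); F=np.array([.5001,.1163])
for d in place_of("sleeve_mid",s):
  q=back(s,d['xy'],.0575)[:2]-F; print(q@[np.cos(a),np.sin(a)],q@[-np.sin(a),np.cos(a)])
E
python3 tip.py
```

```text
clock: 18.05
tool_pos: [0.4866, 0.0298, 0.0674]
orientation: [-180.0, 0.0, -98.6]
force: [-0.8, -0.4, -3.5]
opening: 0.0277
tip fix 0.05892714379277722 0.0006223488820770082 0.06470435012778668 0.13626454405218788 [-0.8 -0.4 -3.5] 0.02773212238424355
clock: 18.3
tool_pos: [0.482, -0.0007, 0.0674]
orientation: [-180.0, 0.0, -98.5]
force: [0.4, -0.7, -3.4]
opening: 0.0278
{'xy': [284.2, 240.4], 'conf': 0.85} [0.516604   0.20375613 0.0575    ]
0.08894625750286997 -0.0030854206338157488
tip fix 0.026931190705938877 0.0007889437190387934 0.06460742280990617 -0.00023092222048680624 [ 0.3 -0.4 -4.4] 0.027691238910557667
```

View pics/sc10.png

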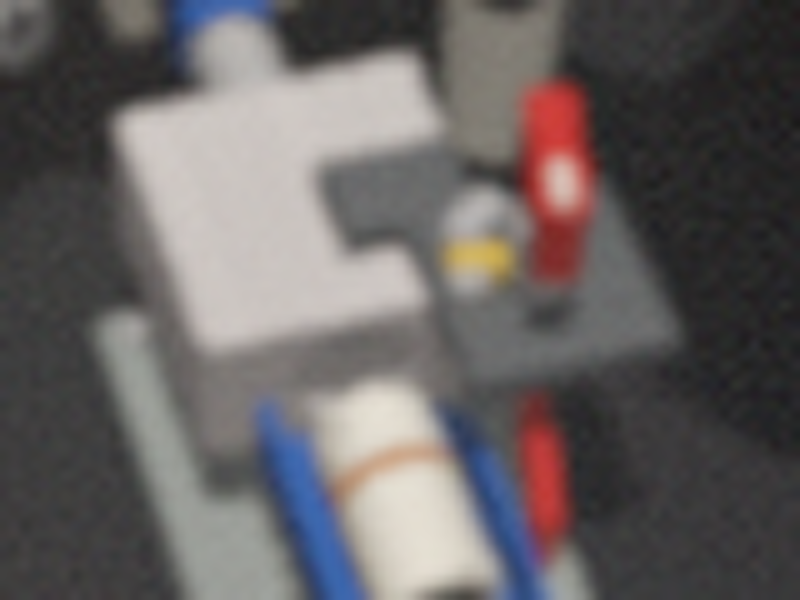

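The sleeve lies in the tray (crop centre about (395,490)), estimated at fixture x 0.089 m, with its rear end outside the bore. Now I'll withdraw the rod.

```bash
python3 -m handwheel '[[[0.012,0,0,0,1],[0.02,0,0,0,1],[0.02,0,0,0,1],[0.02,0,0,0,1],[0.02,0,0,0,1],[0.012,0,0,0,1],[0,0,0,0,1]]]'
python3 tip.py
python3 -m handwheel '[[[0,0,-0.02,0,1],[0,0,-0.04,0,1],[0,0,-0.04,0,1],[0,0,-0.04,0,1],[0,0,-0.028,0,1],[0,0,0,0,1]]]'
python3 go.py .5005,-.2025,.236,177.2
```

```text
clock: 19.03
tool_pos: [0.4654, -0.1053, 0.0673]
orientation: [180.0, -0.0, -98.7]
force: [0.1, -0.2, -3.7]
opening: 0.0277
tip fix -0.07776746878567699 0.000742444716700334 0.06457171621964308 -0.011979039497972943 [ 0.1 -0.2 -3.7] 0.027706607446571756
clock: 19.53
tool_pos: [0.4696, -0.1032, 0.2421]
orientation: [-179.4, 0.1, -98.5]
force: [1.1, 0.5, -3.1]
opening: 0.0277
19.5333 [ 0.4696 -0.1032  0.2421] [-1.7937e+02  1.0000e-01 -9.8530e+01] j [ 11.2   1.6 -23.6   0.1 -64.2 -19.8] F [ 1.1  0.5 -3.1] op 0.0277
.5005,-.2025,.236,177.2 tool shift [ 0.0936 -0.0453  0.0064] rows>= 2.498860170493042 yaw rad 1.4709
```

```bash
python3 -m handwheel '[[[0.0312,-0.0151,0,0,1],[0.0312,-0.0151,0,0,1],[0.0312,-0.0151,0,0,1],[0,0,0,0.105,1],[0,0,0,0.105,1],[0,0,0,0.105,1],[0,0,0,0.105,1],[0,0,0,0.105,1],[0,0,0,0.105,1],[0,0,0,0.105,1],[0,0,0,0.105,1],[0,0,0,0.105,1],[0,0,0,0.105,1],[0,0,0,0.105,1],[0,0,0,0.105,1],[0,0,0,0.105,1],[0,0,0,0.105,1],[0,0,0,0,1],[0,0,0,0,1]]]'
python3 go.py .5005,-.2025,.1,177.3
python3 - <<'E'
from h import *
o=telemetry.get_obs();s=vision.snapshot("wrist"); crop(s,130,120,240,180,"w11.png")
E
```

```text
clock: 21.12
tool_pos: [0.4968, -0.2023, 0.2347]
orientation: [180.0, -0.1, 177.4]
force: [0.1, 0.1, -3.4]
opening: 0.0279
21.1167 [ 0.4968 -0.2023  0.2347] [ 1.7998e+02 -5.0000e-02  1.7737e+02] j [ -1.2   7.9 -17.5  -0.  -64.6 -91.4] F [ 0.1  0.1 -3.4] op 0.0279
.5005,-.2025,.1,177.3 tool shift [-3.800e-03 -1.000e-04  1.347e-01] rows>= 3.2319349927852796 yaw rad 0.0012
```

View pics/w11.png

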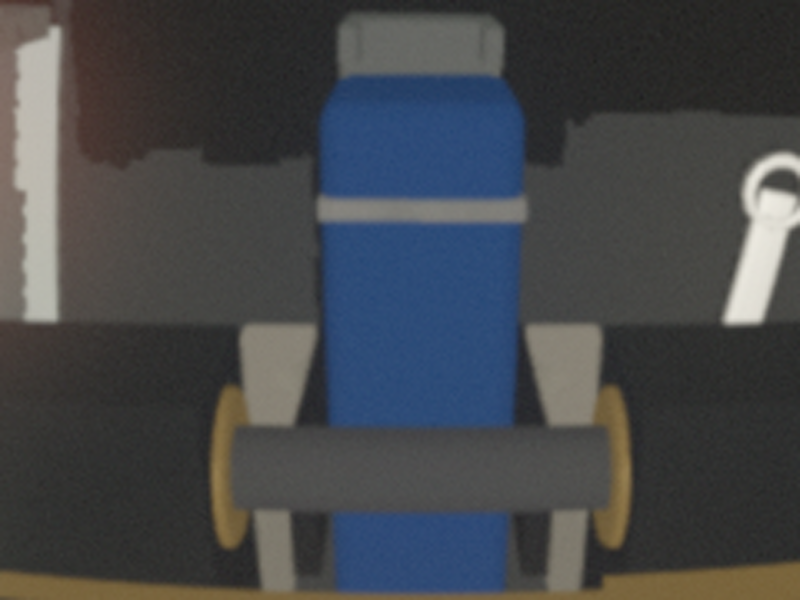

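The view matches the one just after the first lift (band at row 210, handle end at 75, rack post behind it), so the rod hasn't slipped in the jaws. Lowering it now.

```bash
python3 -m handwheel '[[[-0.004,0,0.03,0.002,1],[0,0,0.04,0,1],[0,0,0.04,0,1],[0,0,0.03,0,1],[0,0,0.02,0,1],[0,0,0.008,0,1],[0,0,0,0,1],[0,0,0,0,1]]]'
python3 go.py .5012,-.2027,.0577,177.3
```

```text
clock: 21.83
tool_pos: [0.5018, -0.2028, 0.068]
orientation: [-180.0, 0.0, 177.2]
force: [0.1, -0.1, -2.6]
opening: 0.0279
21.8333 [ 0.5018 -0.2028  0.068 ] [-1.7998e+02  2.0000e-02  1.7716e+02] j [ -1.2  18.5 -28.7   0.  -42.7 -91.6] F [ 0.1 -0.1 -2.6] op 0.0279
.5012,-.2027,.0577,177.3 tool shift [0.0006 0.0001 0.0103] rows>= 0.24635353818505695 yaw rad -0.0024
```

```bash
python3 -m handwheel '[[[0,0,0.004,0,1],[0,0,0.003,0,1],[0,0,0.002,0,1],[0,0,0.001,0,1],[0,0,0,0,1],[0,0,0,0,1]]]'
python3 go.py
```

```text
clock: 22.33
tool_pos: [0.5014, -0.2027, 0.0578]
orientation: [-180.0, 0.0, 177.1]
force: [-0.2, 0.1, -1.6]
opening: 0.0278
22.3333 [ 0.5014 -0.2027  0.0578] [-1.8000e+02  5.0000e-02  1.7708e+02] j [ -1.2  19.3 -29.3   0.  -41.3 -91.7] F [-0.2  0.1 -1.6] op 0.0278
```

Weight is coming off the arm at the original grasp height. I'll ease down a hair and release.

```bash
python3 -m handwheel '[[[0,0,0.0005,0,1],[0,0,0,0,1]]]'; python3 -m handwheel '[[[0,0,0,0,0.7],[0,0,0,0,0.6],[0,0,0,0,0.5],[0,0,0,0,0.3],[0,0,0,0,0.3],[0,0,0,0,0.3]]]'; python3 go.py
```

```text
clock: 22.5
tool_pos: [0.5015, -0.2027, 0.0577]
orientation: [-180.0, 0.1, 177.1]
force: [-3.0, 2.1, 3.8]
opening: 0.0278
clock: 23.0
tool_pos: [0.5012, -0.2027, 0.0568]
orientation: [-180.0, 0.0, 177.1]
force: [-0.6, 0.7, -0.7]
opening: 0.0556
23.0 [ 0.5012 -0.2027  0.0568] [-180.      0.    177.07] j [ -1.2  19.4 -29.3   0.  -41.3 -91.7] F [-0.6  0.7 -0.7] op 0.0556
```

```bash
python3 -m handwheel '[[[0,0,-0.02,0,0.3],[0,0,-0.04,0,0.3],[0,0,-0.04,0,0.3],[0,0,-0.04,0,0.3],[0,0,-0.04,0,0.3],[0,0,-0.02,0,0.3],[0,-0.04,0,0,0.3],[0,-0.04,0,0,0.3],[0,-0.04,0,0,0.3],[0,-0.04,0,0,0.3],[0,-0.04,0,0,0.3],[0,-0.04,0,0,0.3],[0,-0.04,0,0,0.3],[0,0,0,0,0.3]]]'
python3 - <<'E'
from h import *
s=vision.snapshot("top"); crop(s,180,175,100,75,"t12a.png"); crop(s,330,145,110,95,"t12b.png",6); cv2.imwrite("pics/t12.png",cv2.resize(s["color"][:,:,::-1],(800,600)))
a=np.radians(81.3); F=np.array([.5001,.1163])
for d in place_of("sleeve_mid",s):
  q=back(s,d['xy'],.0575)[:2]-F; print(d,q@[np.cos(a),np.sin(a)],q@[-np.sin(a),np.cos(a)])
for d in place_of("rod_grip",s): print(d,back(s,d['xy'],.055))
s=vision.snapshot("scene"); cv2.imwrite("pics/s12.png",cv2.resize(s["color"][:,:,::-1],(800,600)))
E
python3 go.py
```

```text
clock: 24.17
tool_pos: [0.4852, -0.4881, 0.2549]
orientation: [-180.0, -0.1, 176.8]
force: [0.1, 1.0, -1.0]
opening: 0.0616
{'xy': [215.0, 197.8], 'conf': 0.62} 0.09375295135780085 -0.009132292123701438
{'xy': [240.6, 280.6], 'conf': 0.84} [0.29474131 0.13268761 0.055     ]
{'xy': [360.1, 296.9], 'conf': 0.7} [ 0.25384212 -0.19373195  0.055     ]
{'xy': [361.8, 209.4], 'conf': 0.59} [ 0.49331107 -0.20382921  0.055     ]
24.3667 [ 0.4866 -0.482   0.2564] [ 1.7997e+02 -4.0000e-02  1.7705e+02] j [-28.5  21.1   3.2  -0.  -72.1 -64.5] F [-0.4 -0.4  0.1] op 0.0613
```

View pics/t12a.png

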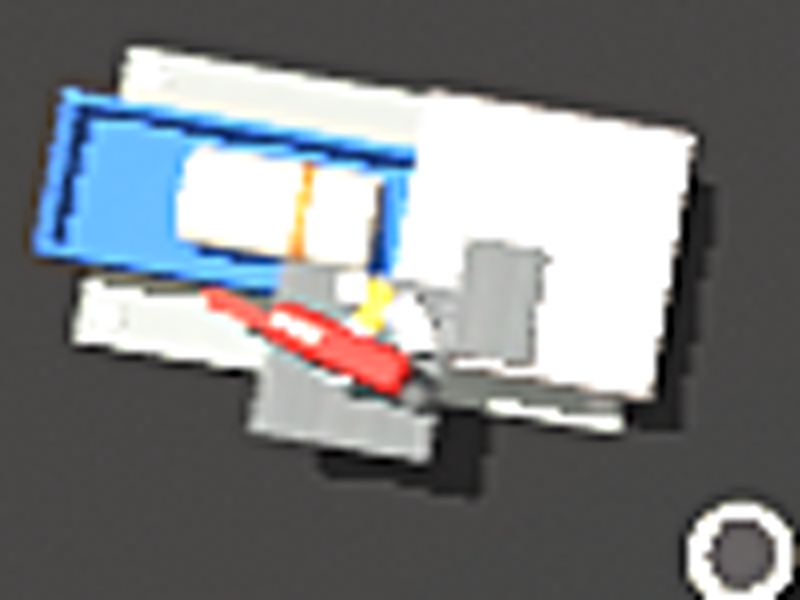

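View pics/t12b.png

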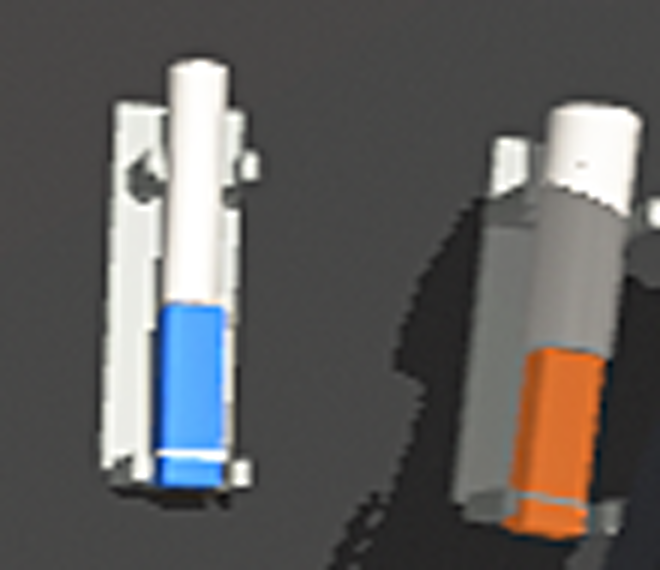

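View pics/t12.png

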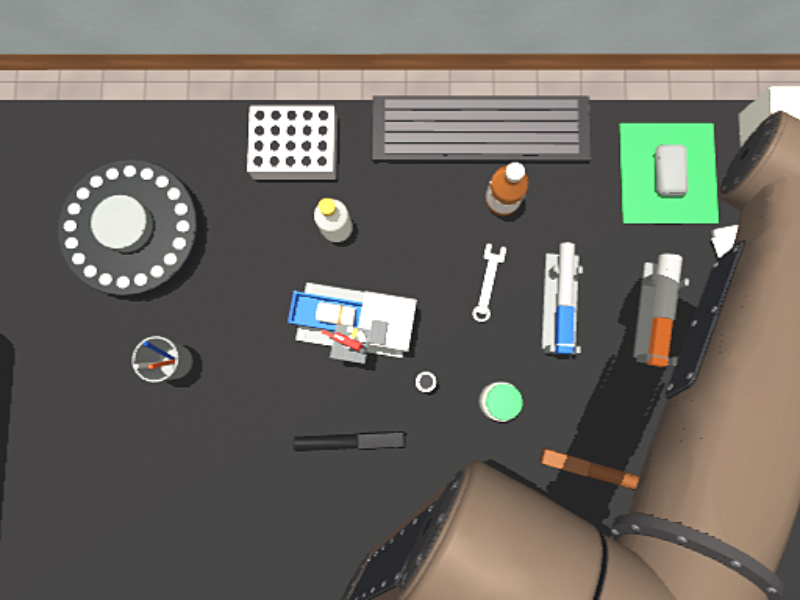

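View pics/s12.png

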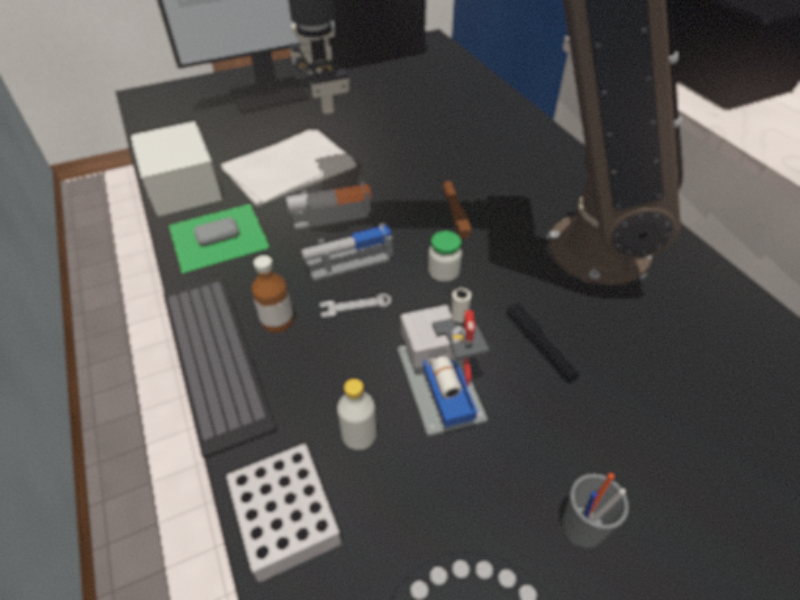

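```bash
python3 - <<'E'
from h import *
s=np.load("cal_top.npy",allow_pickle=True).item()
a=np.radians(81.3); F=np.array([.5001,.1163])
for u in [(195,150),(180,240),(370,265),(385,175)]:
  q=back(s,np.array(u)/8+[180,175]-.44,.065)[:2]-F; print(q@[np.cos(a),np.sin(a)],q@[-np.sin(a),np.cos(a)])
from plant import close_job
print(close_job())
E
```

```text
0.12556159048262672 -0.01596999785988315
0.12520032183139984 0.01605061311381713
0.05817705194571653 0.014249340434724039
0.05831603456677989 -0.017721659655156617
the job is handed in; nothing more can be done
None
```

The job is handed in at about 24 s on the robot's clock. I pulled the red knob up, turned it 75° anticlockwise and pushed it fully down. I then pushed the sleeve through the bore with the blue-handled rod and laid the rod back on its rack where I had picked it up.

What the last checks showed:
- **Sleeve:** in the top picture it lies in the tray at fixture x from about 0.058 to 0.126 m, so its centre is at about 0.092 m. It is about 1 mm off the centre line, straight along the tray, with its rear end about 13 mm outside the bore. I did not measure its height directly, but it appears to sit down between the tray walls.
- **Knob:** the gate is clear in the picture. When I pushed it down it stopped at its starting height with up to 18 N of resistance, so it was bottomed.
- **Rod:** its outline matches the first picture to within about a pixel. In that final picture the network put the handle about 3 mm from my own measurement, well inside the limits.
- **Bystanders:** in the final overview the orange rod, both bottles, the jar, the spare sleeve and the pen cup look unmoved. I compared these by eye.
- **Robot:** the gripper is open, raised to about 0.25 m and clear of everything.

**One disagreement:** in the last top picture the network put the sleeve 9 mm to one side of the centre line. My corner measurement put it at about 1 mm. The tray leaves only 7.5 mm of side play, so I relied on the corners; either value is within the 15 mm limit.

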